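# Prise the jammed grading pans apart and put each in its bay

### The arm

A 6-joint arm with a two-finger parallel gripper is mounted at the origin on the work surface; the furniture and walls round the work are solid. World frame = base frame: x ahead of the robot, y to its left, z up, the work surface at z = 0. Lengths are in m, angles in degrees, forces in N, time in s.
With the tool pointing down it reaches from about 0.3 to 0.85 m from the base axis. Payload 4.2 kg.
Tool frame: the origin (TCP) lies between the finger pads; the fingertips stand 8 mm ahead of it and the grasp point (between the pads) lies 11 mm behind it; z points along the fingers, y is the line along which they close (so a half turn about z gives the same grasp; the last joint's range is limited). The gripper opens to 91 mm and grips with 3 to 60 N. Pads are 32 mm wide; open, the fingers measure 118 mm over their backs; the gripper's body (76 mm by 178 mm) begins 60 mm behind the grasp point.
Start: joints at [-76.776, 18.312, 89.639, -0, 72.044, -1.146], TCP at [0.143, -0.557, 0.222] pointing down, gripper open.
Joint ranges: [-177.97, 177.97], [-48.28, 115.42], [12.27, 149.76], [-77.06, 257.06], [2.81, 150.46], [-146.56, 146.56]. Speed limits (degrees/s): [147.25, 147.25, 180, 180, 180, 180].

### API

Orientations are given as [roll, pitch, yaw] about the fixed x, y, z axes, in that order (R = Rz(yaw) Ry(pitch) Rx(roll)).
In Python, from rig import env gives the robot as it stands.
- The arm moves only by the tool send_rows, never from a script. Its argument "targets" is a list of rows, each a list of 3 entries, a list of its own where there are three numbers: the shift along the tool's x, y, z in mm, then the turn about the tool's z in rad, then the opening, from 0 (shut) to 1 (fully open). In form: [[[tx, ty, tz], turn, jaw], ...]. A call has 1 to 8 rows; each row shifts and turns the commanded pose from where the row before left it, along the tool's axes as they then stand; what a row does not reach is not made up. A row lasts 1/10 s, in which the tool goes at most 50 mm and 8.59 degrees, less where a joint would pass 70% of its speed; a pose out of reach is approached as far as the arm can. A call is refused whole if a number of a shift passes 50 or a number of a turn 0.15, either way. A call with a gripper value outside its range is refused whole. The fingers move at their own pace and stop on an object; the grip force is fixed at half the most. Time passes only in rows, so rows that do not move let the fingers close. It gives the time, the measured TCP pose, the force, the opening and the grip force at its end, in the units of the state.
- env.sense(): the state, without advancing time (a new reading comes with each control period).
- env.read_camera(name): name is "side" or "top" or "wrist"; returns a dict with "img" (420x560x3 uint8, red, green, blue), "mtx" (3x3 intrinsics, pixels), "rvec" (rotation vector, rad) and "tvec" (3), from world to camera coordinates, as OpenCV has them; the wrist camera has in their place "mount" (4x4, takes a point from camera to tool coordinates, whose origin is the TCP and whose axes are the flange's). Camera axes: x right, y down, z forward; pixel columns grow to the right and rows downward; lengths in m; the calibration is good to about 2 mm. The wrist camera is an equidistant fisheye: a pixel r from the principal point sees the ray r / f radians off the axis. A picture is of the moment at which its call begins: read the wrist's pose just before it. There is no depth.
- env.close_job(): hands the job in; it is judged then, once.
Trained networks look in the newest picture that a camera, given by its name, has taken for a name from the list of things; names that differ only in an ending like _2 or _b are one class to them, and where a whole thing is asked for, a point or a joint stands for the part that bears it (a point fixed in the world has none). Each returns a list of dicts, best first, with "score" (0 to 1); they miss things now and then, are a little off and sometimes report something else, mostly with a low value. They report only what shows in the picture. A call takes as long as a camera call.
- env.search_frame(thing, camera): "xyz" ([x, y, z] in m, in world coordinates, good to about 4 mm: the middle of the surface that is visible of it).
- env.tip_of(thing, camera): "xyz" ([x, y, z] in m, in world coordinates, good to about 4 mm: a listed point, or the origin of a listed thing).
The state is a dict: "clock": time; "joint_positions": joint angles; "qvel": joint speeds; "effort": joint torques, N m; "position": TCP position; "tool_rot": TCP orientation; "force": force on the tool from outside, world axes, zero at the start; "torque": the same for the moment, N m; "opening": finger opening in m; "grasp_force": force on a finger pad.
Only numpy, scipy, OpenCV 4.12 (cv2) and the standard library are available. Lean on these libraries where they do the work, as an engineer would, in place of code of your own. Each camera call takes 0.05 s, during which the arm holds its last target. There are 200 camera calls.

### The job

The three aluminium grading pans were stacked one inside the other in the large pan's bay of the wooden rack and have jammed. Prise first the small and then the medium pan loose by pressing its tail down as a lever until it snaps up, and seat each flat and the right way up in the bay cut to its size, tail over the rail. The large pan stays home in its own bay all the while; leave everything else on the bench alone.

Things in the scene. Friction and masses are not known exactly. Their poses are not given: they have to be found in the camera images.
- pan_rack: pale wooden rack, 198 x 252 x 39 mm, fixed to the bench; origin on the bench, x from its darker tail rail (-x side, top 38 mm up) to its far edge, z up. Three pockets side by side along y, 7 mm deep (floor 6 mm, board top 13 mm above the bench), each 5 mm larger all round than its pan: large at y = -83 mm, medium +14 mm, small +97 mm
- small_pan_bay (a point): centre of the floor of the small pocket, where the middle of the underside of the seated small pan belongs; axes as the rack's
- medium_pan_bay (a point): the same for the medium pocket and medium pan
- large_pan_bay (a point): the same for the large pocket and large pan; at the start all three pans stand nested here, centred on one another
- small_pan_centre (a point): small pan, an open sheet-metal box 92 x 38 x 40 mm (x, y, z; walls and floor 2.5 mm; about 0.1 kg), innermost of the nest; at the start its rim stands 4.5 mm above the medium pan's. The point is the middle of the box, 20 mm above its underside; +x points to its nose end, away from its tail
- small_pan_buttons (a point): midway between the small pan's two sprung 7 mm black rubber buttons, one on each long side, which stand out 6.5 mm when free and are squeezed to 3 mm between it and the medium pan. They jam it: a straight pull lifts the whole nest. Levered above the outer rim they snap out over it and the pan stays so, nose about 20 mm up (pitched about 0.19 rad), its sides near the nose free to grip
- small_pan_tail (a point): top of the black thumb pad (20 mm square) at the end of the small pan's tail, a stiff 14 mm strip: level for 9 mm from the rim, then climbing at 0.60 rad for 58 mm. Pressed down (5 to 12 N) it levers the nose up; after 10 to 16 mm the buttons snap out and the force drops to almost nothing. Stopped sooner, the pan is still jammed. At about 18 mm it meets the medium pan's tail
- medium_pan_centre (a point): medium pan, 108 x 49 x 38 mm, about 0.12 kg, made like the small one and jammed in the large pan in the same way; at the start its rim stands 4.5 mm above the large pan's. The point is the middle of the box, 19 mm above its underside; +x points to its nose end
- medium_pan_buttons (a point): midway between the medium pan's two side buttons (like the small pan's), which jam it in the large pan; once levered out it rests with its nose about 17 mm up (pitched about 0.155 rad)
- medium_pan_tail (a point): top of the thumb pad at the end of the medium pan's tail, below the small pan's until that is gone; like it, but climbing at 0.30 rad. Pressed down (5 to 15 N) it levers the pan out of the large one, snapping after 8 to 14 mm; at about 18 mm it meets the large pan's tail
- large_pan_centre (a point): large pan, 124 x 60 x 36 mm, 0.16 kg, loose in its pocket. The point is the middle of the box, 18 mm above its underside; +x points to its nose end
- large_pan_tail (a point): top of the end of the large pan's level tail, 54 mm out from its tail end; it lies over the rail, which keeps the nest from tipping when a tail is pressed
- dust_mask: bystander: white moulded dust mask, 125 x 143 x 52 mm, on the other side of the bench from the rack
- wax_tin: bystander: green round tin, 78 mm across, 23 mm high, origin under its middle
- bit_case: bystander: grey-green case 69 x 118 x 33 mm, origin under its middle

How it is judged:
By the outcome, as a careful person would: the job done as asked, in the order asked, and still so for the second after the job is handed in, with the robot touching nothing.
It also fails if it takes over 70 s, if anything falls off the work surface, if the arm or the gripper's body presses on something with over 40 N, if the wrist force passes 120 N, or if a joint passes its speed limit or range.

## Working session

There is one attempt and no reset: what is moved stays moved. The work goes in short steps, Python scripts to look and compute and a tool call to move; the robot and the scene stay as the last step left them, time stands still between calls to the robot, and variables do not carry over. Pictures are saved under pics/ and viewed, at most 10 in all, crops included, and the job is handed in when it is done.

Besides the shell and the picture viewer there is one more tool, called as name(argument=value, ...) on one line, values as JSON. send_rows: Moves the arm, as the interface text tells. Its arguments: {"type":"object","properties":{"targets":{"type":"array"}},"required":["targets"]}

```bash
mkdir -p pics; ls
python3 - <<'E'
from rig import env
import cv2,numpy as np
s=env.sense();print(s)
for c in ["top","side"]:
    d=env.read_camera(c);cv2.imwrite(f"pics/{c}0.png",d["img"][:,:,::-1])
    for t in ["pan_rack","small_pan_bay","medium_pan_bay","large_pan_bay","small_pan_centre","small_pan_tail","medium_pan_tail","large_pan_tail","small_pan_buttons"]:
        r=env.tip_of(t,c);print(c,t,[(np.round(q["xyz"],4),round(q["score"],2)) for q in r[:2]])
E
```

```text
pics
{'clock': 0.0, 'joint_positions': array([-7.67779033e+01,  1.83492427e+01,  8.97075683e+01, -3.00214857e-03,
        7.20436801e+01, -1.14498658e+00]), 'qvel': array([-0.07668291, -0.18536859, -0.07148245, -0.11871132,  0.06969168,
        0.05352008]), 'effort': array([-1.53128422e-03, -4.12472391e+01, -2.31979913e+01,  7.24928523e-02,
        4.58385469e-02, -1.66860214e-04]), 'position': array([ 0.14255518, -0.55652749,  0.22113644]), 'tool_rot': array([-1.79899472e+02,  8.45665053e-04,  1.43680120e+01]), 'force': array([ 0.35458585,  0.40668286, -1.09174411]), 'torque': array([0.00320082, 0.00030705, 0.01519857]), 'grasp_force': 0.0, 'opening': 0.09131810520037152}
top pan_rack [(array([ 0.4883,  0.3423, -0.0032]), 0.77)]
top small_pan_bay [(array([0.5117, 0.4358, 0.0064]), 0.83)]
top medium_pan_bay [(array([0.5086, 0.3546, 0.0066]), 0.67)]
top large_pan_bay [(array([0.5   , 0.2592, 0.0041]), 0.96)]
top small_pan_centre [(array([0.5041, 0.2606, 0.0323]), 0.72)]
top small_pan_tail [(array([0.4024, 0.2737, 0.0797]), 0.58), (array([ 0.4842, -0.3069,  0.0018]), 0.38)]
top medium_pan_tail []
top large_pan_tail [(array([0.3828, 0.2806, 0.0416]), 0.55)]
top small_pan_buttons []
side pan_rack [(array([ 0.4889,  0.3423, -0.0006]), 0.86)]
side small_pan_bay [(array([0.5148, 0.439 , 0.005 ]), 0.96)]
side medium_pan_bay [(array([0.5061, 0.3611, 0.0049]), 0.72)]
side large_pan_bay [(array([0.5037, 0.2531, 0.0058]), 0.65)]
side small_pan_centre [(array([0.5032, 0.2601, 0.0336]), 0.74), (array([ 0.5551, -0.0876, -0.0012]), 0.33)]
side small_pan_tail [(array([0.3991, 0.2777, 0.081 ]), 0.95)]
side medium_pan_tail [(array([0.3828, 0.2726, 0.0629]), 0.64), (array([0.5137, 0.2594, 0.0331]), 0.61)]
side large_pan_tail [(array([0.3846, 0.2755, 0.04  ]), 0.9), (array([0.5018, 0.2599, 0.0251]), 0.44)]
side small_pan_buttons [(array([0.5143, 0.2586, 0.0321]), 0.87)]
```

View pics/top0.png

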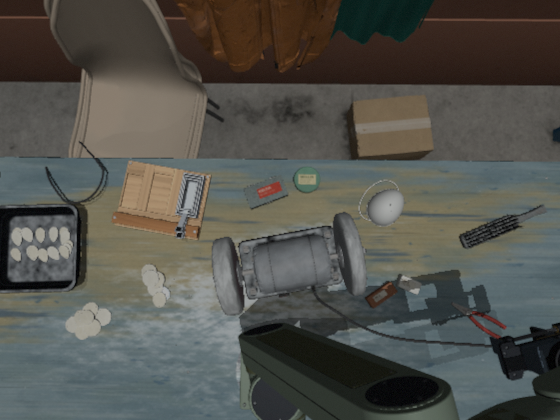

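View pics/side0.png

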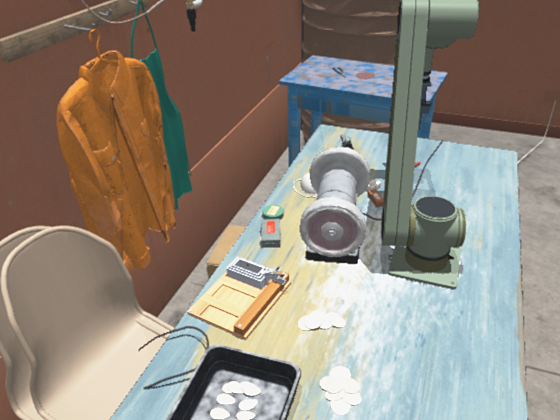

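The top view shows the rack at left with its rail toward the robot and the nest in the right-hand bay (~188,195). The grinder (210–365, 215–315) stands between the gripper and the rack. The detections fit a rack yaw of about -8.6°. I'll raise the tool and go over the grinder.

send_rows(targets=[[[0,0,-46],0,0],[[0,0,-46],0,0],[[0,0,-46],0,0],[[0,0,-46],0,0],[[0,0,-46],0,0],[[30.3,-32.5,0],0,0],[[30.3,-32.5,0],0,0],[[30.3,-32.5,0],0,0]])

```text
clock: 1.8
position: [0.207, -0.4389, 0.4522]
tool_rot: [180.0, -0.0, 14.3]
force: [0.6, 0.1, -0.4]
opening: 0.0304
grasp_force: 0.0
```

send_rows(targets=[[[30.3,-32.5,0],0,0],[[30.3,-32.5,0],0,0],[[30.3,-32.5,0],0,0],[[30.3,-32.5,0],0,0],[[30.3,-32.5,0],0,0],[[30.3,-32.5,0],0,0],[[30.3,-32.5,0],0,0],[[30.3,-32.5,0],0,0]])

```text
clock: 2.6
position: [0.3772, -0.1262, 0.4522]
tool_rot: [180.0, -0.0, 14.4]
force: [1.2, -0.0, 0.8]
opening: 0.0002
grasp_force: 0.0
```

send_rows(targets=[[[30.3,-32.5,0],0,0],[[30.3,-32.5,0],0,0],[[10.2,-40,0],0,0],[[10.2,-40,0],0,0],[[10.2,-40,0],0,0],[[10.2,-40,0],0,0],[[10.2,-40,0],0,0],[[10.2,-40,0],0,0]])

```text
clock: 3.4
position: [0.4187, 0.1994, 0.4521]
tool_rot: [180.0, -0.0, 14.4]
force: [0.6, 0.5, -0.6]
opening: 0.0003
grasp_force: 0.0
```

send_rows(targets=[[[10.2,-40,0],-0.15,0],[[10.2,-40,0],-0.15,0],[[0,0,0],-0.15,0],[[0,0,0],-0.15,0],[[0,0,0],-0.15,0],[[0,0,0],-0.15,0],[[0,0,0],-0.15,0],[[0,0,0],-0.15,0]])

```text
clock: 4.2
position: [0.4128, 0.2798, 0.452]
tool_rot: [180.0, 0.0, 83.5]
force: [1.3, -1.1, 0.2]
opening: 0.0004
grasp_force: 0.0
```

send_rows(targets=[[[0,0,0],-0.15,0],[[0,0,0],-0.15,0],[[0,0,0],-0.15,0],[[0,0,0],-0.15,0],[[0,0,0],-0.15,0],[[0,0,0],-0.15,0],[[0,0,0],-0.15,0],[[0,0,0],-0.15,0]])

```text
clock: 5.0
position: [0.4128, 0.2798, 0.4519]
tool_rot: [-180.0, 0.0, 152.2]
force: [0.8, 0.8, 0.1]
opening: 0.0003
grasp_force: 0.0
```

send_rows(targets=[[[0,0,40],-0.112,0],[[0,0,40],-0.112,0],[[0,0,40],-0.111,0],[[0,0,40],0,0],[[0,0,0],0,0]])

```text
clock: 5.5
position: [0.4099, 0.2778, 0.2867]
tool_rot: [-179.5, -0.5, 171.1]
force: [0.5, -0.2, -0.2]
opening: 0.0003
grasp_force: 0.0
```

```bash
cat > h.py <<'E'
from rig import env
import cv2,numpy as np
from scipy.spatial.transform import Rotation as R
def tips(names,cams):
    for c in cams:
        env_img=env.read_camera(c)["img"]
        for t in names:
            r=env.tip_of(t,c);print(c,t,[(np.round(q["xyz"],4),round(q["score"],2)) for q in r[:1]])
    return env_img
def rel(p):  # target tcp -> tool-axis shift in mm
    s=env.sense();return np.round(R.from_euler("xyz",s["tool_rot"],degrees=True).inv().apply(np.array(p)-s["position"])*1000,1)
E
python3 - <<'E'
from h import *
im=tips(["pan_rack","small_pan_bay","medium_pan_bay","large_pan_bay","small_pan_centre","small_pan_tail","medium_pan_tail","large_pan_tail","large_pan_centre","medium_pan_centre"],["wrist"])
cv2.imwrite("pics/w0.png",im[:,:,::-1]);s=env.sense();print(s["position"],s["tool_rot"],s["joint_positions"])
E
```

```text
wrist pan_rack []
wrist small_pan_bay [(array([0.5155, 0.4381, 0.006 ]), 0.81)]
wrist medium_pan_bay [(array([0.5097, 0.3509, 0.006 ]), 0.57)]
wrist large_pan_bay []
wrist small_pan_centre [(array([0.4977, 0.2593, 0.0318]), 0.69)]
wrist small_pan_tail [(array([0.3953, 0.2781, 0.0853]), 0.61)]
wrist medium_pan_tail [(array([0.389 , 0.2768, 0.0643]), 0.89)]
wrist large_pan_tail []
wrist large_pan_centre [(array([0.4957, 0.2599, 0.0297]), 0.39)]
wrist medium_pan_centre [(array([0.3978, 0.2744, 0.0853]), 0.28)]
[0.41311037 0.27994541 0.29255281] [1.79956147e+02 5.41085157e-02 1.71072565e+02] [ 3.28053182e+01  9.13811715e+00  9.18718221e+01 -3.35477040e-03
  7.89204909e+01 -4.82666246e+01]
```

View pics/w0.png

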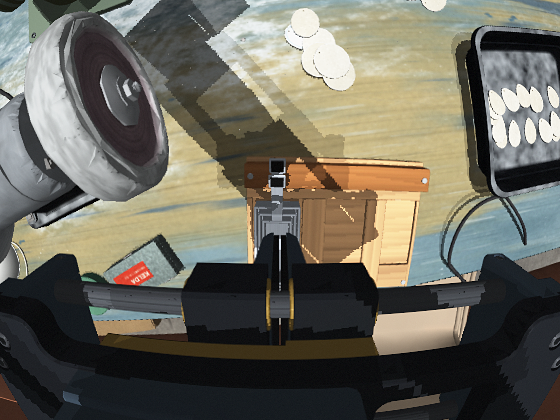

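The wrist view shows the nest at (270,215) with the two tail pads at (277,165) and (277,182), in line with the tool. The grinder wheel is close at left (hub ~ (130,88)), so I need its position before descending.

```bash
cat >> h.py <<'E'
def ray(c,uv):
    s=env.sense();d=env.read_camera(c);K=d["mtx"]
    x=np.array([(uv[0]-K[0,2])/K[0,0],(uv[1]-K[1,2])/K[1,1]])
    if c=="wrist":
        th=np.hypot(*x);v=np.r_[np.sin(th)*x/th,np.cos(th)]
        M=np.array(d["mount"]);Rt=R.from_euler("xyz",s["tool_rot"],degrees=True).as_matrix()
        return Rt@M[:3,3]+s["position"],Rt@M[:3,:3]@v
    r=cv2.Rodrigues(np.array(d["rvec"]))[0];v=r.T@np.r_[x,1]
    return -r.T@np.array(d["tvec"]).ravel(),v/np.linalg.norm(v)
def tri(*rs):
    A=sum(np.eye(3)-np.outer(v,v) for o,v in rs);b=sum((np.eye(3)-np.outer(v,v))@o for o,v in rs);return np.linalg.solve(A,b)
E
python3 - <<'E'
from h import *
w=ray("wrist",(130,88));s=ray("side",(332,233));print("hub",tri(w,s),s,w)
h=tri(w,s)
for uv in [(301,233),(333,200),(365,233),(333,262)]:
    o,v=ray("side",uv);print("side rim at hub y",o+v*(h[1]-o[1])/v[1])
for uv in [(165,165),(60,60),(105,12),(110,203)]:
    o,v=ray("wrist",uv);print("wrist rim",o+v*(h[1]-o[1])/v[1])
for uv in [(226,237),(212,275),(240,262)]:
    o,v=ray("top",uv);
    for z in (.1,.15,.25):print("top",uv,o+v*(z-o[2])/v[2])
E
```

```text
hub [0.27145154 0.1539869  0.15409155] (array([-0.0146414 ,  1.2966397 ,  1.04844984]), array([ 0.19166677, -0.77369979, -0.60386462])) (array([0.33265402, 0.29322121, 0.45356477]), array([-0.17441586, -0.40969972, -0.89539111]))
side rim at hub y [0.36431721 0.1539869  0.13334516]
side rim at hub y [0.26988523 0.1539869  0.27247882]
side rim at hub y [0.17183478 0.1539869  0.18006685]
side rim at hub y [0.26114113 0.1539869  0.04716191]
wrist rim [0.36100409 0.1539869  0.09219615]
wrist rim [0.25915594 0.1539869  0.26193563]
wrist rim [0.19982793 0.1539869  0.18467182]
wrist rim [0.36990493 0.1539869  0.23079054]
top (226, 237) [0.37807519 0.13955112 0.1       ]
top (226, 237) [0.37646584 0.13268346 0.15      ]
top (226, 237) [0.37324714 0.11894814 0.25      ]
top (212, 275) [0.27558549 0.17465864 0.1       ]
top (212, 275) [0.27875291 0.16615471 0.15      ]
top (212, 275) [0.28508777 0.14914685 0.25      ]
top (240, 262) [0.31121148 0.10003236 0.1       ]
top (240, 262) [0.31271847 0.09500656 0.15      ]
top (240, 262) [0.31573246 0.08495498 0.25      ]
```

send_rows(targets=[[[13,-6.5,40],0,0],[[0,0,40],0,0],[[0,0,40],0,0],[[0,0,40],0,0],[[0,0,20],0,0],[[0,0,9],0,0],[[0,0,2],0,0],[[0,0,2],0,0]])

```text
clock: 7.5
position: [0.3999, 0.2759, 0.0998]
tool_rot: [179.9, 0.1, 171.1]
force: [0.5, -0.3, 0.4]
opening: 0.0005
grasp_force: 0.0
```

send_rows(targets=[[[0,0,2],0,0],[[0,0,2],0,0],[[0,0,0],0,0]])

```text
clock: 7.8
position: [0.3991, 0.276, 0.0961]
tool_rot: [179.9, 0.0, 171.0]
force: [-3.0, 1.1, 4.3]
opening: 0.0005
grasp_force: 2.4
```

send_rows(targets=[[[0,0,2],0,0],[[0,0,2],0,0],[[0,0,2],0,0],[[0,0,2],0,0],[[0,0,0],0,0]])

```text
clock: 8.3
position: [0.3972, 0.2759, 0.0883]
tool_rot: [180.0, -0.2, 171.0]
force: [-4.5, 1.5, 7.6]
opening: 0.0007
grasp_force: 3.7
```

send_rows(targets=[[[0,0,1],0,0],[[0,0,1],0,0],[[0,0,1],0,0],[[0,0,0],0,0]])

```text
clock: 8.7
position: [0.3992, 0.2754, 0.084]
tool_rot: [180.0, 0.0, 171.1]
force: [-0.7, 0.7, 0.9]
opening: 0.0005
grasp_force: 0.7
```

send_rows(targets=[[[0,0,1],0,0],[[0,0,1],0,0],[[0,0,0],0,0]])

```text
clock: 9.0
position: [0.3991, 0.2753, 0.0817]
tool_rot: [-180.0, -0.0, 171.1]
force: [0.2, 0.8, 0.9]
opening: 0.0003
grasp_force: 0.5
```

send_rows(targets=[[[0,0,-15],0,0],[[0,0,-40],0,0],[[0,0,-40],0,0],[[0,0,-40],0,0],[[0,0,-40],0,0.75],[[0,0,0],0,0.75]])

```text
clock: 9.6
position: [0.4018, 0.277, 0.2624]
tool_rot: [179.6, 0.5, 171.1]
force: [0.6, 0.9, -0.8]
opening: 0.0138
grasp_force: 0.0
```

Run:
```python
from h import *
for c in ["wrist","side","top"]:
    im=tips(["small_pan_centre","small_pan_tail","small_pan_buttons","medium_pan_tail","large_pan_bay"],[c])
    if c=="wrist":a=im
    if c=="side":b=im
b=cv2.resize(b[240:350,180:310],None,fx=4,fy=4);b=cv2.copyMakeBorder(b,0,0,0,0,0)
a=a[60:400,150:430];a=cv2.resize(a,None,fx=440/340,fy=440/340);cv2.imwrite("pics/s1.png",cv2.hconcat([b[:,:430],a])[:,:,::-1])
s=env.sense();print(s["position"],s["tool_rot"][2])
```

```text
wrist small_pan_centre [(array([0.497 , 0.2604, 0.0412]), 0.71)]
wrist small_pan_tail [(array([0.3924, 0.2754, 0.0731]), 0.76)]
wrist small_pan_buttons [(array([0.5162, 0.2548, 0.0489]), 0.59)]
wrist medium_pan_tail [(array([0.3905, 0.273 , 0.0621]), 0.67)]
wrist large_pan_bay []
side small_pan_centre [(array([0.5059, 0.2594, 0.0418]), 0.56)]
side small_pan_tail [(array([0.3943, 0.2789, 0.0763]), 0.92)]
side small_pan_buttons [(array([0.5169, 0.2599, 0.0475]), 0.97)]
side medium_pan_tail [(array([0.3878, 0.2724, 0.0634]), 0.65)]
side large_pan_bay [(array([0.503 , 0.2562, 0.0062]), 0.6)]
top small_pan_centre [(array([0.507 , 0.2587, 0.0398]), 0.96)]
top small_pan_tail []
top small_pan_buttons [(array([0.5185, 0.2543, 0.0515]), 0.93)]
top medium_pan_tail []
top large_pan_bay [(array([0.4998, 0.261 , 0.0042]), 0.62)]
[0.39906315 0.27539502 0.25694538] 171.07540199682887
```

View pics/s1.png

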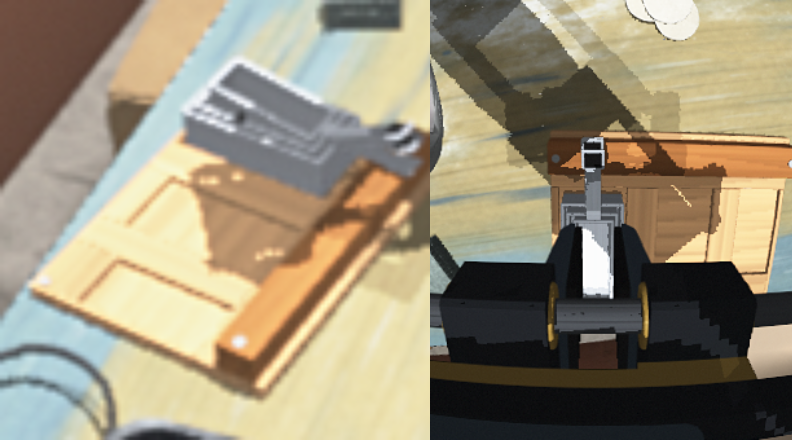

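Snapped: in both crops the small pan sits nose-up (buttons at z≈49 mm, tail lower). I'll move over its nose and grip.

send_rows(targets=[[[-47,0,0],0,0.75],[[-47,0,0],0,0.75],[[-47,0,0],0,0.75],[[0,0,40],0,0.75],[[0,0,40],0,0.75],[[0,0,40],0,0.75],[[0,0,30],0,0.75],[[0,0,0],0,0.75]])

```text
clock: 11.3
position: [0.5354, 0.2521, 0.1026]
tool_rot: [-179.7, -0.5, 171.1]
force: [0.0, 0.1, -0.9]
opening: 0.0681
grasp_force: 0.0
```

Run:
```python
from h import *
a=tips(["small_pan_centre","small_pan_buttons"],["wrist"])
b=tips(["small_pan_centre","small_pan_buttons"],["side"])
b=cv2.resize(b[220:330,190:300],None,fx=4,fy=4);a=cv2.resize(a[140:400,180:380],None,fx=440/260,fy=440/260);cv2.imwrite("pics/s2.png",cv2.hconcat([b,a])[:,:,::-1])
s=env.sense();print(s["position"],s["tool_rot"][2],s["opening"])
```

```text
wrist small_pan_centre [(array([0.4979, 0.2588, 0.0424]), 0.61)]
wrist small_pan_buttons [(array([0.518 , 0.2518, 0.0523]), 0.78)]
side small_pan_centre [(array([0.5069, 0.2615, 0.0414]), 0.56)]
side small_pan_buttons [(array([0.5155, 0.2564, 0.0464]), 0.94)]
[0.53955832 0.25409763 0.10910263] 171.07927677843384 0.06856225762741269
```

View pics/s2.png

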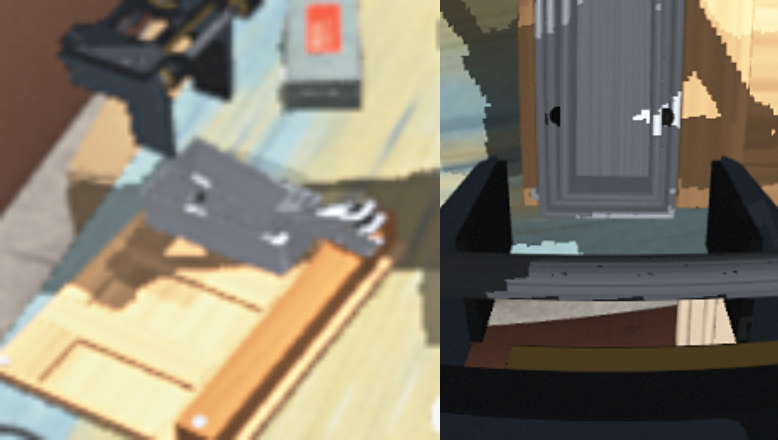

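The pan lies centred between the fingers (crop columns 510–707, pan centre ~611), buttons behind. Descending and gripping.

send_rows(targets=[[[0,0,30],0,0.75],[[0,0,20],0,0.75],[[0,0,0],0,0.75],[[0,0,0],0,0.2],[[0,0,0],0,0.2],[[0,0,0],0,0.2],[[0,0,0],0,0.2],[[0,0,0],0,0.2]])

```text
clock: 12.4
position: [0.5388, 0.2534, 0.0577]
tool_rot: [180.0, 0.1, 171.1]
force: [0.1, -1.1, 1.9]
opening: 0.0377
grasp_force: 30.0
```

send_rows(targets=[[[0,0,0],0,0.2],[[0,0,-5],0,0.2],[[0,0,-5],0,0.2],[[0,0,-5],0,0.2],[[0,0,-5],0,0.2]])

```text
clock: 12.9
position: [0.5383, 0.2537, 0.0773]
tool_rot: [180.0, 0.0, 171.1]
force: [-0.2, 0.1, -0.6]
opening: 0.0376
grasp_force: 29.9
```

send_rows(targets=[[[0,0,-35],0,0.2],[[0,0,-35],0,0.2],[[4,45,0],0,0.2],[[4,45,0],0,0.2],[[4,45,0],0,0.2],[[4,45,0],0,0.2],[[0,0,0],0,0.2],[[0,0,0],0,0.2]])

```text
clock: 13.7
position: [0.5499, 0.4346, 0.1464]
tool_rot: [-179.9, -0.0, 171.2]
force: [0.3, -0.3, -0.5]
opening: 0.0378
grasp_force: 29.9
```

Run:
```python
from h import *
for c in ["wrist","side","top"]:
    im=tips(["small_pan_centre","small_pan_tail","small_pan_buttons","small_pan_bay","medium_pan_bay","large_pan_bay","pan_rack","medium_pan_centre","medium_pan_tail"],[c])
    if c=="wrist":a=im
    if c=="side":b=im
b=cv2.resize(b[220:340,180:300],None,fx=3.5,fy=3.5)
a=a[:,130:430];cv2.imwrite("pics/s3.png",cv2.hconcat([b,a])[:,:,::-1])
s=env.sense();print(s["position"],s["tool_rot"])
```

```text
wrist small_pan_centre [(array([0.5101, 0.255 , 0.0289]), 0.73)]
wrist small_pan_tail []
wrist small_pan_buttons [(array([0.5252, 0.4391, 0.1396]), 0.81)]
wrist small_pan_bay [(array([0.5095, 0.2528, 0.0283]), 0.52)]
wrist medium_pan_bay [(array([0.5118, 0.3489, 0.0058]), 0.77)]
wrist large_pan_bay []
wrist pan_rack [(array([0.4901, 0.3467, 0.003 ]), 0.8)]
wrist medium_pan_centre [(array([0.5096, 0.2544, 0.029 ]), 0.62)]
wrist medium_pan_tail [(array([0.3903, 0.2723, 0.0633]), 0.94)]
side small_pan_centre [(array([0.5137, 0.4384, 0.13  ]), 0.82)]
side small_pan_tail [(array([0.4068, 0.4597, 0.1651]), 0.77)]
side small_pan_buttons [(array([0.5292, 0.439 , 0.1345]), 0.58)]
side small_pan_bay [(array([0.5132, 0.4417, 0.007 ]), 0.73)]
side medium_pan_bay [(array([0.5062, 0.3597, 0.0067]), 0.68)]
side large_pan_bay [(array([0.5035, 0.2542, 0.0062]), 0.85)]
side pan_rack [(array([0.4862, 0.341 , 0.001 ]), 0.55)]
side medium_pan_centre [(array([0.5058, 0.2592, 0.0295]), 0.64)]
side medium_pan_tail [(array([0.3869, 0.2718, 0.0635]), 0.8)]
top small_pan_centre [(array([0.5229, 0.4418, 0.1322]), 0.63)]
top small_pan_tail []
top small_pan_buttons [(array([0.5267, 0.4358, 0.1374]), 0.79)]
top small_pan_bay [(array([ 0.4888,  0.3426, -0.0026]), 0.63)]
top medium_pan_bay [(array([0.51  , 0.3557, 0.0073]), 0.97)]
top large_pan_bay [(array([0.5019, 0.2591, 0.0068]), 0.98)]
top pan_rack [(array([ 0.4919,  0.3428, -0.0048]), 0.61)]
top medium_pan_centre [(array([0.5018, 0.2588, 0.0331]), 0.79)]
top medium_pan_tail [(array([0.5012, 0.2602, 0.0086]), 0.74)]
[0.55045291 0.43376584 0.14690556] [-1.79994621e+02  5.87857774e-04  1.71071775e+02]
```

View pics/s3.png

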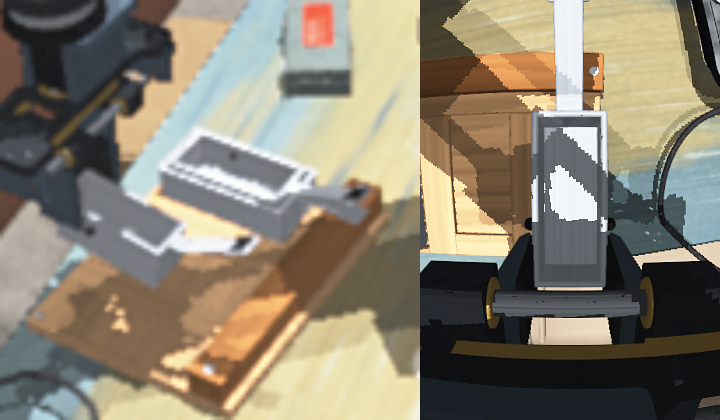

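The pan hangs level-sideways in the grip, nose up, its tail pointing at the rail (crop right, tail at (568,50)) and above the small bay. I'll lower it with a small correction (tail +6 mm, side -1.5 mm).

send_rows(targets=[[[6,-1.5,20],0,0.2],[[0,0,30],0,0.2],[[0,0,25],0,0.2],[[0,0,10],0,0.2],[[0,0,3],0,0.2],[[0,0,0],0,0.2]])

```text
clock: 15.8
position: [0.5448, 0.4336, 0.0594]
tool_rot: [180.0, 0.0, 171.1]
force: [0.0, 0.2, -1.2]
opening: 0.0376
grasp_force: 29.9
```

send_rows(targets=[[[0,0,2],0,0.2],[[0,0,2],0,0.2],[[0,0,2],0,0.2],[[0,0,0],0,0.2]])

```text
clock: 16.2
position: [0.5442, 0.4332, 0.0529]
tool_rot: [-180.0, 0.0, 171.1]
force: [-0.2, -0.2, -1.3]
opening: 0.0378
grasp_force: 29.9
```

send_rows(targets=[[[0,0,2],0,0.2],[[0,0,2],0,0.2],[[0,0,0],0,0.2]])

```text
clock: 16.5
position: [0.5454, 0.4335, 0.0499]
tool_rot: [179.9, 0.1, 171.1]
force: [1.9, -0.4, 4.9]
opening: 0.0376
grasp_force: 30.0
```

send_rows(targets=[[[0,0,2],0,0.2],[[0,0,2],0,0.2],[[0,0,0],0,0.2]])

```text
clock: 16.8
position: [0.5459, 0.4338, 0.0461]
tool_rot: [179.9, 0.2, 171.1]
force: [3.3, -1.8, 4.7]
opening: 0.0377
grasp_force: 30.0
```

send_rows(targets=[[[-1.5,0,2],0,0.2],[[-1.5,0,2],0,0.2],[[-1,0,2],0,0.2],[[0,0,0],0,0.2]])

```text
clock: 17.2
position: [0.549, 0.4331, 0.0391]
tool_rot: [179.9, 0.1, 171.1]
force: [2.6, 0.2, 4.0]
opening: 0.0374
grasp_force: 30.0
```

send_rows(targets=[[[-1,0,2],0,0.2],[[0,0,2],0,0.2],[[0,0,0],0,0.2]])

```text
clock: 17.5
position: [0.5499, 0.433, 0.037]
tool_rot: [179.9, 0.1, 171.1]
force: [1.2, -0.5, 12.3]
opening: 0.0377
grasp_force: 30.0
```

Run:
```python
from h import *
for c in ["side","top"]:
    im=tips(["small_pan_centre","small_pan_tail","small_pan_buttons"],[c])
    if c=="side":b=im
b=cv2.resize(b[225:345,165:315],None,fx=4,fy=4)
cv2.imwrite("pics/s4.png",b[:,:,::-1])
```

```text
side small_pan_centre [(array([0.5141, 0.4399, 0.0266]), 0.91)]
side small_pan_tail [(array([0.4082, 0.4557, 0.0759]), 0.72)]
side small_pan_buttons [(array([0.5279, 0.4393, 0.0294]), 0.93)]
top small_pan_centre [(array([0.5119, 0.4429, 0.0264]), 0.7)]
top small_pan_tail []
top small_pan_buttons [(array([0.5249, 0.4336, 0.0358]), 0.77)]
```

View pics/s4.png

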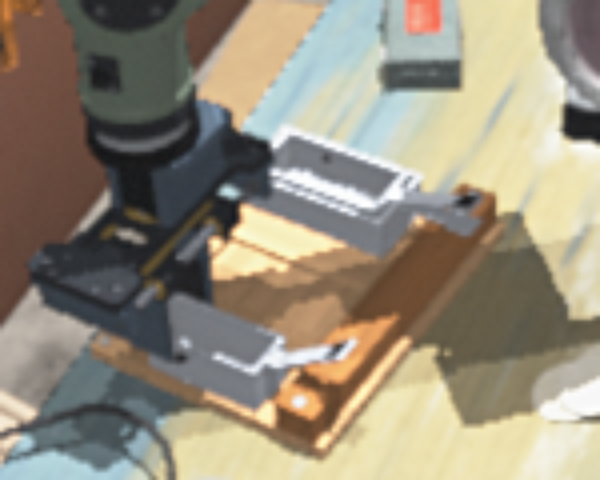

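The small pan looks level in the small bay with its tail over the rail (crop (320,350)), z as expected. Releasing.

send_rows(targets=[[[0,0,-1],0,0.2],[[0,0,0],0,0.6],[[0,0,0],0,0.6],[[0,0,0],0,0.6],[[0,0,0],0,0.6],[[0,0,-15],0,0.6],[[0,0,-40],0,0.6],[[0,0,-45],0,0]])

```text
clock: 18.7
position: [0.5485, 0.4319, 0.1363]
tool_rot: [-179.9, -0.1, 171.1]
force: [0.3, 0.3, 0.3]
opening: 0.0493
grasp_force: 0.0
```

send_rows(targets=[[[0,0,-45],0,0],[[20,-40,-10],0,0],[[20,-40,0],0,0],[[0,0,0],0,0]])

```text
clock: 19.1
position: [0.4929, 0.3549, 0.1919]
tool_rot: [-179.7, -0.2, 171.0]
force: [-0.2, 0.3, -0.5]
opening: 0.0178
grasp_force: 0.0
```

Run:
```python
from h import *
for c in ["wrist","side","top"]:
    im=tips(["small_pan_centre","small_pan_tail","small_pan_buttons","medium_pan_centre","medium_pan_tail","medium_pan_buttons","large_pan_centre","large_pan_tail"],[c])
    if c=="wrist":a=im
    if c=="side":b=im
b=cv2.resize(b[240:345,180:300],None,fx=3.5,fy=4)
cv2.imwrite("pics/s5.png",cv2.hconcat([b,a[:,150:500]])[:,:,::-1])
s=env.sense();print(s["position"],s["tool_rot"])
```

```text
wrist small_pan_centre [(array([0.509 , 0.4421, 0.028 ]), 0.61)]
wrist small_pan_tail [(array([0.4093, 0.4562, 0.0779]), 0.77)]
wrist small_pan_buttons []
wrist medium_pan_centre [(array([0.5099, 0.2518, 0.0277]), 0.6)]
wrist medium_pan_tail [(array([0.3891, 0.2769, 0.0611]), 0.92)]
wrist medium_pan_buttons [(array([0.5239, 0.2533, 0.0367]), 0.63)]
wrist large_pan_centre []
wrist large_pan_tail [(array([0.3924, 0.277 , 0.0395]), 0.61)]
side small_pan_centre [(array([0.5131, 0.4383, 0.0244]), 0.87)]
side small_pan_tail [(array([0.4096, 0.4592, 0.0779]), 0.9)]
side small_pan_buttons [(array([0.5268, 0.4398, 0.0276]), 0.77)]
side medium_pan_centre [(array([0.5061, 0.2588, 0.0303]), 0.55)]
side medium_pan_tail [(array([0.3869, 0.2741, 0.0621]), 0.83)]
side medium_pan_buttons [(array([0.5203, 0.2545, 0.0344]), 0.98)]
side large_pan_centre [(array([0.5019, 0.2587, 0.0269]), 0.6)]
side large_pan_tail [(array([0.3866, 0.2779, 0.0413]), 0.87)]
top small_pan_centre [(array([0.5167, 0.4421, 0.0271]), 0.41)]
top small_pan_tail []
top small_pan_buttons [(array([0.5025, 0.2575, 0.008 ]), 0.55)]
top medium_pan_centre [(array([0.502 , 0.2563, 0.0293]), 0.6)]
top medium_pan_tail [(array([0.3867, 0.2763, 0.0652]), 0.71)]
top medium_pan_buttons [(array([0.5163, 0.2549, 0.0343]), 0.61)]
top large_pan_centre [(array([0.5031, 0.2567, 0.0234]), 0.84)]
top large_pan_tail [(array([0.3886, 0.2791, 0.043 ]), 0.56)]
[0.49730496 0.35964263 0.19091533] [-1.79997380e+02  2.48148382e-03  1.71070561e+02]
```

View pics/s5.png

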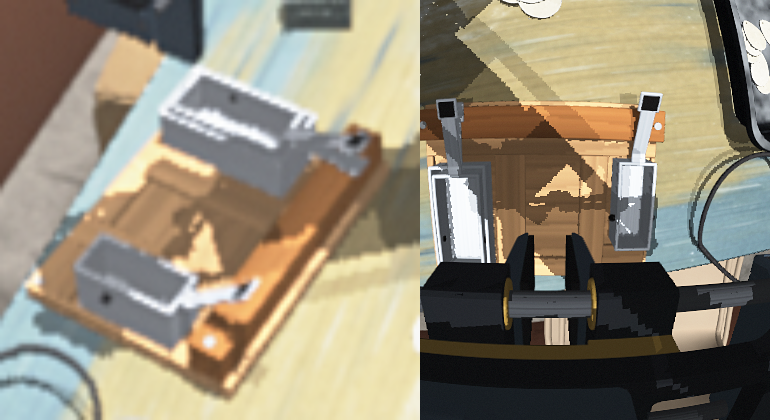

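Small pan sits flat in its bay (crop right (632,205)), tail over the rail; nest unchanged. Now the medium tail.

send_rows(targets=[[[32,-33,0],0,0],[[32,-33,0],0,0],[[32,-33.5,0],0,0],[[0,0,40],0,0],[[0,0,40],0,0],[[0,0,25],0,0],[[0,0,4],0,0],[[0,0,0],0,0]])

```text
clock: 21.25
position: [0.3871, 0.2763, 0.0818]
tool_rot: [-180.0, -0.0, 171.1]
force: [0.3, 0.5, 0.1]
opening: 0.0007
grasp_force: 0.0
```

send_rows(targets=[[[0,0,2],0,0],[[0,0,2],0,0],[[0,0,2],0,0],[[0,0,0],0,0]])

```text
clock: 21.65
position: [0.3872, 0.2763, 0.0762]
tool_rot: [180.0, 0.0, 171.1]
force: [-0.3, 0.7, 0.5]
opening: 0.0006
grasp_force: 0.0
```

send_rows(targets=[[[0,0,2],0,0],[[0,0,2],0,0],[[0,0,0],0,0]])

```text
clock: 21.95
position: [0.3862, 0.2766, 0.0723]
tool_rot: [180.0, -0.1, 171.0]
force: [-3.9, 0.9, 5.5]
opening: 0.0006
grasp_force: 2.7
```

send_rows(targets=[[[0,0,2],0,0],[[0,0,2],0,0],[[0,0,2],0,0],[[0,0,0],0,0]])

```text
clock: 22.35
position: [0.3856, 0.2763, 0.0662]
tool_rot: [-180.0, -0.1, 171.1]
force: [-2.7, 0.2, 3.0]
opening: 0.0005
grasp_force: 1.5
```

send_rows(targets=[[[0,0,1],0,0],[[0,0,1],0,0],[[0,0,1],0,0],[[0,0,0],0,0]])

```text
clock: 22.75
position: [0.3871, 0.2762, 0.0627]
tool_rot: [-180.0, 0.0, 171.1]
force: [-0.4, 0.5, 1.5]
opening: 0.0004
grasp_force: 0.6
```

send_rows(targets=[[[0,0,1],0,0],[[0,0,1],0,0],[[0,0,1],0,0],[[0,0,0],0,0]])

```text
clock: 23.15
position: [0.3871, 0.2762, 0.0598]
tool_rot: [-180.0, 0.0, 171.1]
force: [-1.3, 0.2, 1.4]
opening: 0.0004
grasp_force: 0.6
```

send_rows(targets=[[[0,0,-15],0,0],[[0,0,-40],0,0],[[0,0,-40],0,0],[[0,0,-40],0,0.85],[[0,0,-40],0,0.85],[[0,0,0],0,0.85]])

```text
clock: 23.75
position: [0.3899, 0.278, 0.2404]
tool_rot: [179.5, 0.5, 171.1]
force: [0.8, 0.7, 0.4]
opening: 0.0216
grasp_force: 0.0
```

Run:
```python
from h import *
for c in ["wrist","side","top"]:
    im=tips(["medium_pan_centre","medium_pan_tail","medium_pan_buttons","large_pan_centre"],[c])
s=env.sense();print(s["position"],s["tool_rot"])
```

```text
wrist medium_pan_centre [(array([0.5079, 0.256 , 0.0399]), 0.8)]
wrist medium_pan_tail [(array([0.3838, 0.2746, 0.0511]), 0.91)]
wrist medium_pan_buttons [(array([0.5222, 0.2571, 0.0465]), 0.82)]
wrist large_pan_centre []
side medium_pan_centre [(array([0.5042, 0.2585, 0.0368]), 0.76)]
side medium_pan_tail [(array([0.3835, 0.2724, 0.0506]), 0.57)]
side medium_pan_buttons [(array([0.5204, 0.2548, 0.047 ]), 0.56)]
side large_pan_centre []
top medium_pan_centre [(array([0.5021, 0.257 , 0.038 ]), 0.64)]
top medium_pan_tail []
top medium_pan_buttons [(array([0.5199, 0.2582, 0.043 ]), 0.64)]
top large_pan_centre [(array([0.5015, 0.2569, 0.024 ]), 0.76)]
[0.38700332 0.27625171 0.2348141 ] [-1.79988622e+02 -6.46104191e-03  1.71073732e+02]
```

send_rows(targets=[[[-40,0,0],0,0.8],[[-40,0,0],0,0.8],[[-40,0,0],0,0.8],[[-39,0,0],0,0.8],[[0,0,40],0,0.8],[[0,0,40],0,0.8],[[0,0,40],0,0.8],[[0,0,30],0,0.8]])

```text
clock: 25.3
position: [0.5432, 0.251, 0.0823]
tool_rot: [-179.9, -0.1, 171.1]
force: [0.4, -0.5, -0.4]
opening: 0.073
grasp_force: 0.0
```

send_rows(targets=[[[0,0,20],0,0.8],[[0,0,11],0,0.8],[[0,0,0],0,0.8],[[0,0,0],0,0.35],[[0,0,0],0,0.35],[[0,0,0],0,0.35],[[0,0,0],0,0.35],[[0,0,0],0,0.35]])

```text
clock: 26.1
position: [0.5446, 0.2518, 0.0548]
tool_rot: [179.9, 0.1, 171.1]
force: [0.4, -0.6, 2.8]
opening: 0.0486
grasp_force: 30.0
```

send_rows(targets=[[[0,0,0],0,0.35],[[0,0,-5],0,0.35],[[0,0,-5],0,0.35],[[0,0,-5],0,0.35],[[0,0,0],0,0.35]])

```text
clock: 26.6
position: [0.5445, 0.2517, 0.0697]
tool_rot: [180.0, 0.1, 171.1]
force: [1.4, 0.1, -1.0]
opening: 0.0485
grasp_force: 30.0
```

send_rows(targets=[[[0,0,-25],0,0.35],[[0,0,-35],0,0.35],[[0,0,-20],0,0.35],[[4,48,0],0,0.35],[[4,48,0],0,0.35],[[0,0,0],0,0.35],[[0,0,0],0,0.35]])

```text
clock: 27.3
position: [0.5505, 0.3482, 0.1481]
tool_rot: [-179.9, -0.0, 171.2]
force: [0.1, 0.5, -1.8]
opening: 0.0487
grasp_force: 30.0
```

Run:
```python
from h import *
for c in ["wrist","side","top"]:
    im=tips(["medium_pan_centre","medium_pan_tail","medium_pan_buttons","large_pan_centre","large_pan_tail","medium_pan_bay","small_pan_centre"],[c])
    if c=="wrist":a=im
    if c=="side":b=im
b=cv2.resize(b[220:340,180:300],None,fx=3.5,fy=3.5)
cv2.imwrite("pics/s6.png",cv2.hconcat([b,a[:,130:450]])[:,:,::-1])
s=env.sense();print(s["position"],s["tool_rot"])
```

```text
wrist medium_pan_centre [(array([0.5142, 0.3516, 0.1316]), 0.81)]
wrist medium_pan_tail []
wrist medium_pan_buttons [(array([0.529 , 0.3525, 0.1337]), 0.96)]
wrist large_pan_centre [(array([0.505 , 0.2563, 0.0206]), 0.82)]
wrist large_pan_tail [(array([0.391 , 0.2762, 0.0419]), 0.63)]
wrist medium_pan_bay []
wrist small_pan_centre [(array([0.5069, 0.4397, 0.0271]), 0.97)]
side medium_pan_centre [(array([0.5093, 0.3564, 0.1291]), 0.97)]
side medium_pan_tail [(array([0.3898, 0.3673, 0.1472]), 0.91)]
side medium_pan_buttons [(array([0.5292, 0.3491, 0.1405]), 0.75)]
side large_pan_centre [(array([0.5046, 0.2622, 0.0227]), 0.73)]
side large_pan_tail [(array([0.3871, 0.2781, 0.0378]), 0.82)]
side medium_pan_bay [(array([0.508 , 0.3595, 0.0053]), 0.78)]
side small_pan_centre [(array([0.5119, 0.4393, 0.0267]), 0.77)]
top medium_pan_centre [(array([0.5113, 0.357 , 0.1326]), 0.5)]
top medium_pan_tail []
top medium_pan_buttons [(array([0.5246, 0.352 , 0.1383]), 0.57)]
top large_pan_centre [(array([0.5023, 0.257 , 0.0259]), 0.62)]
top large_pan_tail [(array([0.3878, 0.2807, 0.0426]), 0.55)]
top medium_pan_bay [(array([0.5062, 0.3559, 0.0085]), 0.62)]
top small_pan_centre [(array([ 0.4856, -0.3095,  0.0024]), 0.38)]
[0.55108119 0.34766115 0.1488772 ] [-1.79993208e+02  1.74787232e-04  1.71074162e+02]
```

View pics/s6.png

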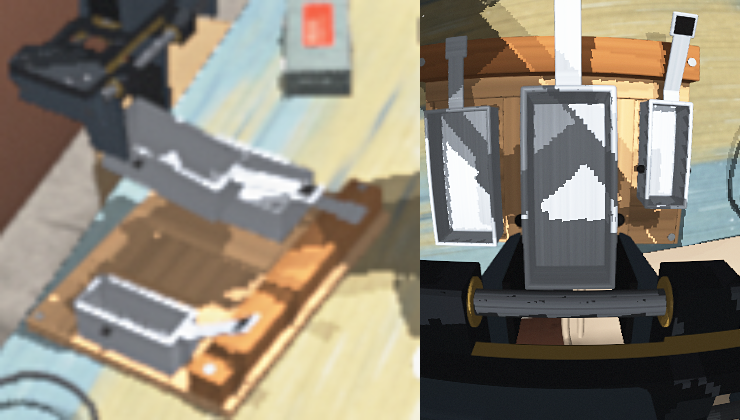

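Medium pan is held straight above its bay; large pan still home (crop right (465,175)). Lowering with correction.

send_rows(targets=[[[6.5,0.8,20],0,0.35],[[0,0,30],0,0.35],[[0,0,27],0,0.35],[[0,0,10],0,0.35],[[0,0,3],0,0.35],[[0,0,0],0,0.35]])

```text
clock: 29.1
position: [0.5453, 0.3497, 0.0595]
tool_rot: [180.0, 0.0, 171.1]
force: [0.0, -0.3, -1.0]
opening: 0.0489
grasp_force: 30.0
```

send_rows(targets=[[[0,0,2],0,0.35],[[0,0,2],0,0.35],[[0,0,2],0,0.35],[[0,0,0],0,0.35]])

```text
clock: 29.5
position: [0.5447, 0.3494, 0.053]
tool_rot: [-180.0, 0.0, 171.1]
force: [0.2, -0.1, -1.3]
opening: 0.0486
grasp_force: 30.0
```

send_rows(targets=[[[0,0,2],0,0.35],[[0,0,2],0,0.35],[[0,0,0],0,0.35]])

```text
clock: 29.8
position: [0.5458, 0.3494, 0.0496]
tool_rot: [180.0, 0.1, 171.1]
force: [1.8, -1.0, 3.5]
opening: 0.0489
grasp_force: 30.0
```

send_rows(targets=[[[-0.5,0,2],0,0.35],[[-0.7,0,2],0,0.35],[[0,0,0],0,0.35]])

```text
clock: 30.1
position: [0.5465, 0.3495, 0.045]
tool_rot: [180.0, 0.0, 171.0]
force: [2.6, -0.6, 4.0]
opening: 0.049
grasp_force: 30.0
```

send_rows(targets=[[[-0.7,0,2],0,0.35],[[-0.7,0,2],0,0.35],[[0,0,0],0,0.35]])

```text
clock: 30.4
position: [0.5474, 0.3492, 0.0406]
tool_rot: [180.0, -0.0, 171.0]
force: [1.9, 0.2, 3.5]
opening: 0.0486
grasp_force: 30.0
```

send_rows(targets=[[[-0.8,0,2],0,0.35],[[-0.6,0,1],0,0.35],[[0,0,0],0,0.35]])

```text
clock: 30.7
position: [0.5484, 0.349, 0.0375]
tool_rot: [-180.0, -0.1, 171.0]
force: [1.1, 0.4, 2.5]
opening: 0.0487
grasp_force: 30.0
```

send_rows(targets=[[[0,0,1],0,0.35],[[0,0,1],0,0.35],[[0,0,0],0,0.35]])

```text
clock: 31.0
position: [0.5485, 0.349, 0.0374]
tool_rot: [180.0, -0.0, 171.1]
force: [-0.8, -0.4, 11.5]
opening: 0.0492
grasp_force: 30.0
```

Run:
```python
from h import *
for c in ["side","top"]:
    im=tips(["medium_pan_centre","medium_pan_tail","medium_pan_buttons"],[c])
```

```text
side medium_pan_centre [(array([0.5073, 0.356 , 0.0242]), 0.89)]
side medium_pan_tail [(array([0.3876, 0.3705, 0.0625]), 0.57)]
side medium_pan_buttons [(array([0.5236, 0.3528, 0.0324]), 0.74)]
top medium_pan_centre [(array([0.5072, 0.356 , 0.0283]), 0.68)]
top medium_pan_tail []
top medium_pan_buttons [(array([0.5178, 0.3556, 0.0303]), 0.73)]
```

send_rows(targets=[[[0,0,-1],0,0.35],[[0,0,0],0,0.65],[[0,0,0],0,0.65],[[0,0,0],0,0.65],[[0,0,0],0,0.65],[[0,0,-15],0,0.65],[[0,0,-40],0,0.65],[[0,0,-45],0,0.65]])

```text
clock: 32.2
position: [0.5476, 0.3481, 0.136]
tool_rot: [-179.8, -0.2, 171.1]
force: [1.4, 0.2, -0.9]
opening: 0.0595
grasp_force: 0.0
```

send_rows(targets=[[[0,0,-40],0,0.65],[[0,0,-40],0,0.65],[[0,0,-40],0,0.65],[[0,0,0],0,0.65],[[0,0,0],0,0.65]])

```text
clock: 32.7
position: [0.5489, 0.3489, 0.2577]
tool_rot: [179.9, 0.1, 171.1]
force: [-0.6, -0.1, -0.8]
opening: 0.0593
grasp_force: 0.0
```

Run:
```python
from h import *
for c in ["wrist","side","top"]:
    im=tips(["medium_pan_centre","small_pan_centre","large_pan_centre","medium_pan_tail","small_pan_tail"],[c])
    if c=="wrist":a=im
    if c=="side":b=im
b=cv2.resize(b[230:345,180:300],None,fx=3.5,fy=420/115)
cv2.imwrite("pics/s7.png",cv2.hconcat([b,a[:,130:480]])[:,:,::-1])
```

```text
wrist medium_pan_centre [(array([0.5121, 0.3509, 0.0265]), 0.66)]
wrist small_pan_centre [(array([0.5072, 0.4426, 0.026 ]), 0.97)]
wrist large_pan_centre [(array([0.5053, 0.2574, 0.0191]), 0.93)]
wrist medium_pan_tail [(array([0.391 , 0.373 , 0.0593]), 0.59)]
wrist small_pan_tail [(array([0.4103, 0.4571, 0.0781]), 0.74)]
side medium_pan_centre [(array([0.5078, 0.3574, 0.0247]), 0.96)]
side small_pan_centre [(array([0.5116, 0.4403, 0.0314]), 0.64)]
side large_pan_centre [(array([0.5059, 0.258 , 0.0251]), 0.84)]
side medium_pan_tail [(array([0.3873, 0.371 , 0.0596]), 0.79)]
side small_pan_tail [(array([0.4066, 0.4574, 0.0779]), 0.79)]
top medium_pan_centre [(array([0.5036, 0.3546, 0.0271]), 0.96)]
top small_pan_centre [(array([0.5125, 0.4426, 0.0278]), 0.69)]
top large_pan_centre [(array([0.5053, 0.2601, 0.0248]), 0.57)]
top medium_pan_tail [(array([0.3887, 0.3741, 0.0633]), 0.7)]
top small_pan_tail [(array([0.5194, 0.3554, 0.0327]), 0.39)]
```

View pics/s7.png

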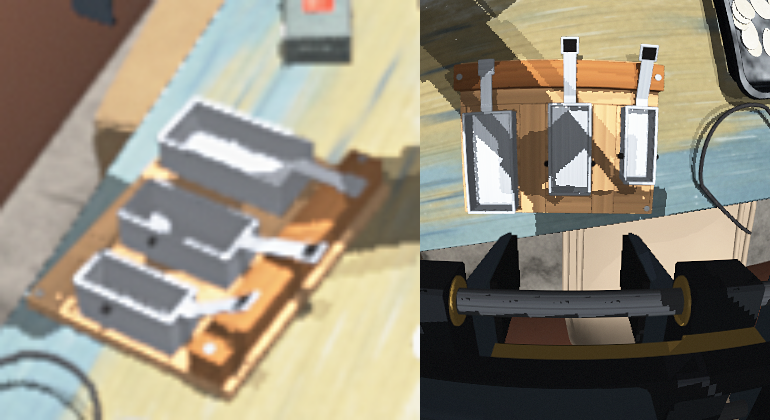

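All three pans sit level in their own bays, tails over the rail (crop right: (490,160), (570,150), (640,145)), and the gripper is clear. The measured pan and tail heights match the seated values.

```bash
python3 -c "
from rig import env
print(env.close_job())"
```

```text
the job is handed in; nothing more can be done
None
```

I levered out the small pan, then the medium pan, and seated each flat in its own bay with its tail over the rail. The large pan stayed home and nothing else on the bench was touched; I handed the job in at about 33 s, and no verdict was shown.

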